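# Find the thread of the storage jar's lid and screw it home

## Robot

A 6-joint arm with a two-finger parallel gripper is mounted at the origin on a cart in front of the work surface, level with it; the furniture and walls round the work are solid. World frame = base frame: x ahead of the robot, y to its left, z up, the work surface at z = 0. Lengths are in m, angles in rad, forces in N, time in s.
With the tool pointing down it reaches from about 0.3 to 0.775 m from the base axis. Payload 14.6 kg.
Tool frame: the origin (TCP) lies at the very end of the fingers, on their centre line; the grasp point (between the pads) lies 19 mm behind it; z points along the fingers, y is the line along which they close (so a half turn about z gives the same grasp; the last joint's range is limited). The gripper opens to 94 mm and grips with 3 to 60 N. Pads are 16 mm wide; open, the fingers measure 119 mm over their backs; the gripper's body (75 mm by 177 mm) begins 78 mm behind the grasp point.
Start: joints at [1.081, 0.3, 1.521, -0, 1.321, -0.067], TCP at [0.226, 0.502, 0.205] pointing down, gripper open.
Joint ranges: [-3.03, 3.03], [-0.79, 2.21], [0.23, 2.52], [-1.04, 4.18], [0, 3.07], [-2.55, 2.55]. Speed limits (rad/s): [2.22, 2.22, 2.57, 3.14, 3.14, 3.14].

## Interface

Orientations are given as [roll, pitch, yaw] about the fixed x, y, z axes, in that order (R = Rz(yaw) Ry(pitch) Rx(roll)).
In Python, from station import ctrl, cams gives the robot as it stands. The module is installed in compiled form; this text tells all that it offers.
- The arm moves only by the tool arm_command, never from a script. Its argument "plan" is a list that holds one entry, the list of rows, each a list of 7 numbers: the shift along the tool's x, y, z in normalised numbers (1 is 100 cm), then the turn, a rotation vector about the tool's x, y, z in fractions of the full range, 1 being 2 pi rad, then the closure, from -1 (fully open) to 1 (shut). A call has 1 to 12 rows; each row is the pose to reach, as a shift and turn from the pose commanded when the call began, along the tool's axes at that moment; what a row does not reach only later rows make up. A row lasts 1/10 s, in which the tool goes at most 50 mm and 8.59 degrees, less where a joint would pass 70% of its speed; a pose out of reach is approached as far as the arm can. No shift or turn number may pass 1 either way. A call with a gripper value outside its range is refused whole. The fingers move at their own pace and stop on an object; "squeeze" is the grip in N (left out, the last holds). Time passes only in rows, so rows that repeat a pose let the fingers close. It gives the time, the measured TCP pose, the force, the opening and the grip force at its end, in the units of the state.
- ctrl.get_obs(): the state, without advancing time (a new reading comes with each control period).
- cams.camera(name): name is "scene" or "top" or "wrist"; returns (picture, depth): 420x560x3 uint8, blue, green, red; 420x560 float32, m along the optical axis (not along the pixel's ray), 0 where there is no reading.
- cams.camera_info(name): a dict with "fx", "fy", "cx", "cy" (pixels), "world_to_cam" (4x4, takes a point from world to camera coordinates). Camera axes: x right, y down, z forward; pixel columns grow to the right and rows downward; lengths in m; the calibration is good to about 2 mm. The wrist camera is an equidistant fisheye: a pixel r from the principal point sees the ray r / f radians off the axis. A picture is of the moment at which its call begins: read the wrist's pose just before it. camera_info takes no time and is no camera call; for the wrist camera it gives the pose at the moment of the call.
- ctrl.hand_in(): hands the job in; it is judged then, once.
The state is a dict: "time_s": time; "qpos": joint angles; "joint_vel": joint speeds; "tau": joint torques, N m; "ee_pos": TCP position; "eef_rot": TCP orientation; "force": force on the tool from outside, world axes, zero at the start; "moment": the same for the moment, N m; "grip_width": finger opening in m; "grip_force": force on a finger pad.
Only numpy, scipy, OpenCV 4.12 (cv2) and the standard library are available. Lean on these libraries where they do the work, as an engineer would, in place of code of your own. Each camera call takes 0.05 s, during which the arm holds its last target. There are 200 camera calls.

## Task

The metal lid with the wooden bar has been set on the blue jar, but its lugs lie on top of the jar's thread. Without lifting it off, turn the lid back (anticlockwise seen from above) by its bar until it drops into the thread, let it settle, then turn it forward (clockwise) until it comes to the stop and is fully home. Leave the mug, the small sauce jar and the spice jar where they stand.

Things in the scene. Friction and masses are not known exactly. Their poses are not given: they have to be found in the camera images.
- jar: Blue ceramic jar 110 mm across, gripped in a round wooden jar holder (150 mm across) that is fixed to the table: it cannot turn, slide or tip. Origin: centre of the holder's underside, on the table; z up the jar's axis; -x points along the holder's clamp screw with its small black knob.
- jar_rim (a point): Centre of the jar's mouth, 134 mm above the table. The white neck (84 mm across) carries three equal threads, 120 degrees apart, each ending in a stop. On top of them, the lid turned clockwise only meets the stops and stays up. The lid is alike every third of a turn, so lugs may also find other threads: every yaw told here then shifts by a third of a turn.
- lid: Loose steel lid, 104 mm across, 0.22 kg, three lugs inside its skirt. Origin: on its axis at the skirt's bottom edge; metal top 28 mm above; z up; x along its wooden bar. It starts level on top of the threads, origin 128 mm above the jar's, yaw relative to the jar (lid minus jar, anticlockwise positive) 0.25 to 0.90 rad. It turns easily (under 0.3 N m), with 1 mm of play.
- lid_bar_top (a point): Centre of the top of the dark wooden bar across the middle of the lid (84 mm long, 18 mm wide, 30 mm high), on the lid's axis, 58 mm above the lid's origin. At home the bar lies along the jar's x axis, in line with the clamp screw.
- lid_centre (a point): Middle of the lid's metal top. Turned back to a yaw of 1.3 to 1.65 rad on the jar, the lid drops 11 mm by its own weight (origin 117 mm above the jar's) unless a grip holds it up; at 1.68 rad it turns no further. Clockwise from there it sinks 5 mm more and meets its stop at yaw 0.0, origin 112 mm above the jar's: home.
- mug: Mug, pink above and white below, 90 x 122 x 105 mm, loose, right of the jar; origin at the centre of its underside. Leave it alone.
- sauce_jar: Small closed glass jar with a white lid and red contents, 64 mm across, 87 mm high, loose, left of the jar; origin at the centre of its underside. Leave it alone.
- spice_jar: Closed spice jar with a mustard-yellow cap, 42 mm across, 106 mm high, loose, behind the jar; origin at the centre of its underside. Leave it alone.
There are look-alikes about, which are no part of the job. Several things have the shape of the lid; the one meant has the colours described above.

How it is judged:
On the way, in this order (a step that is already met when the one before it is completed fails the run):
1. the lid has been turned back and has dropped into the thread (at least 7 mm down), lying level (z of lid in the frame of jar below 0.1205 m and angle between lid's own z axis and vertical below 0.08 rad), for 0.2 s.
2. the lid has been screwed forward to its stop (z of lid in the frame of jar below 0.1135 m and horizontal distance between lid and jar below 0.004 m and angle between lid's own z axis and vertical below 0.06 rad and (angle between the x axis of lid and the x axis of jar, either way round below 0.15 rad or angle between the x axis of lid and the x axis of jar, either way round between 0.897 and 1.197 rad)), for 0.2 s.
At the end, for the whole second after the job is handed in: The lid is fully home on the jar: within 1.5 mm of its lowest place, level within 0.06 rad, centred within 4 mm and within 0.15 rad of its stop; it is at rest, and the mug, sauce jar and spice jar stand upright where they were (within 20 mm) (all of step 2 and linear speed of lid below 0.02 m/s and angle between each of mug, sauce_jar, spice_jar's own z axis and vertical below 0.15 rad); the robot touches nothing.
It fails at once if the lid is lifted off the jar (more than 10 mm above where it started, or 20 mm to the side) (z of lid in the frame of jar above 0.13797 m or horizontal distance between lid and jar above 0.02 m).
It fails at once if the mug, the sauce jar or the spice jar is moved more than 20 mm (distance of any of mug, sauce_jar, spice_jar from where it was at the start of the episode above 0.02 m).
It also fails if it takes over 45 s, if anything falls off the work surface, if the arm or the gripper's body presses on something with over 40 N, if the wrist force passes 120 N, or if a joint passes its speed limit or range.

## Working session

There is one attempt and no reset: what is moved stays moved. The work goes in short steps, Python scripts to look and compute and a tool call to move; the robot and the scene stay as the last step left them, time stands still between calls to the robot, and variables do not carry over. Pictures are saved under pics/ and viewed, at most 10 in all, crops included, and the job is handed in when it is done.

Besides the shell and the picture viewer there is one more tool, called as name(argument=value, ...) on one line, values as JSON. arm_command: Moves the arm, as the interface text tells. Its arguments: {"type":"object","properties":{"plan":{"type":"array"},"squeeze":{"type":"number"}},"required":["plan"]}

```bash
mkdir -p pics
cat > h.py <<'E'
import numpy as np, cv2
from station import ctrl, cams
def grab(n):
    i=cams.camera_info(n); p,d=cams.camera(n); return p,d,i
def pts(d,i):
    v,u=np.indices(d.shape); X=np.stack([(u-i['cx'])/i['fx']*d,(v-i['cy'])/i['fy']*d,d,np.ones_like(d)],-1)
    return (X@np.linalg.inv(i['world_to_cam']).T)[...,:3]
E
python3 - <<'E'
from h import *
for n in ('scene','top'):
    p,d,i=grab(n); cv2.imwrite(f'pics/{n}0.png',p); np.savez(f'{n}0.npz',p=p,d=d,W=i['world_to_cam'],k=[i[a] for a in('fx','fy','cx','cy')])
    print(n,np.linalg.inv(i['world_to_cam']).round(3).tolist())
o=ctrl.get_obs();print(o)
E
```

```text
scene [[0.452, -0.446, 0.773, -0.129], [-0.892, -0.25, 0.378, -0.418], [0.025, -0.86, -0.51, 0.576], [0.0, 0.0, 0.0, 1.0]]
top [[0.004, -0.997, 0.073, 0.472], [-1.0, -0.004, -0.004, -0.07], [0.004, -0.073, -0.997, 1.227], [0.0, 0.0, 0.0, 1.0]]
{'time_s': 0.1, 'qpos': array([ 1.08137170e+00,  3.00383169e-01,  1.52149933e+00,  2.25022221e-05,
        1.32070004e+00, -6.65949516e-02]), 'joint_vel': array([-0.00035861, -0.00042613, -0.00072525, -0.00093785, -0.00294537,
        0.00172769]), 'tau': array([-1.16041218e-03, -5.32639503e+01, -3.53289735e+01,  7.08821020e-02,
        2.34361592e-02, -5.37513790e-05]), 'ee_pos': array([0.22557621, 0.50136388, 0.20496915]), 'eef_rot': array([-3.14060641e+00, -8.76210566e-05,  2.71875736e+00]), 'force': array([-0.14062905, -0.2646049 , -0.32282002]), 'moment': array([-0.01146669, -0.00647845,  0.01042372]), 'grip_force': 0.0, 'grip_width': 0.09405133315334784}
```

View pics/scene0.png

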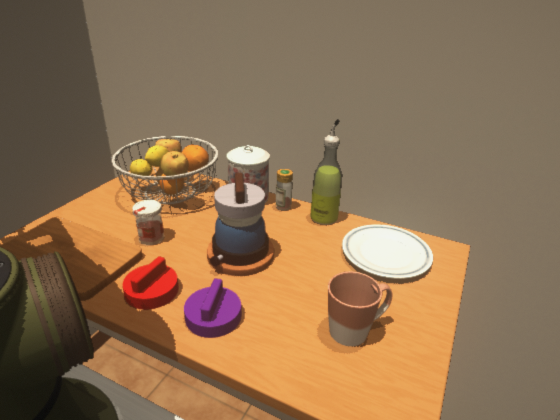

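View pics/top0.png

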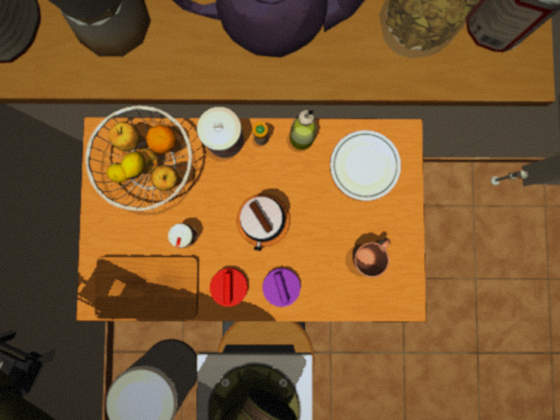

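The scene view shows the blue jar at (241,225), with the steel lid and its dark bar at (241,190). In the top view the lid is at (262,217), its bar runs (250,202)–(275,233), and the knob is at (257,246).

Candidates in the top view are the red lid (228,287), the purple lid (281,287) and the steel lid with the dark wooden bar (262,217). The steel one fits: it has the right colours and sits on the blue jar. I'll confirm it in a crop and measure it.

```bash
cat > m.py <<'E'
from h import *
def load(n):
    z=np.load(n+'0.npz'); return z['p'],z['d'],dict(zip(('fx','fy','cx','cy'),z['k']),world_to_cam=z['W'])
E
python3 - <<'E'
from m import *
cs=[]
for n,(u0,v0) in (('top',(215,170)),('scene',(195,150))):
    p,d,i=load(n); cs.append(cv2.resize(p[v0:v0+130,u0:u0+95],None,fx=4,fy=4,interpolation=cv2.INTER_CUBIC))
cv2.imwrite('pics/crop1.png',np.hstack(cs))
for n in('top','scene'):
    p,d,i=load(n); P=pts(d,i)
    uv=(262,217) if n=='top' else (241,190)
    print(n,'bar centre',P[uv[1],uv[0]].round(4))
    # region near the lid
    c=P[uv[1],uv[0]]; near=np.hypot(P[...,0]-c[0],P[...,1]-c[1])<.07
    for lo,hi in((.178,.2),(.150,.164)):
        m=near&(P[...,2]>lo)&(P[...,2]<hi)&(d>0); q=P[m]
        if len(q)<8: print(lo,len(q));continue
        (cx,cy),(w,h),a=cv2.minAreaRect((q[:,:2]*1e3).astype(np.float32))
        vec=np.linalg.svd(q[:,:2]-q[:,:2].mean(0),full_matrices=False)[2][0]
        print(lo,len(q),'mean',q.mean(0).round(4),'med z',np.median(q[:,2]).round(4),'rect',round(cx,1),round(cy,1),round(w,1),round(h,1),round(a,1),'axis yaw',np.arctan2(vec[1],vec[0]).round(3))
p,d,i=load('top');P=pts(d,i)
print('table z',P[300,350].round(3),'knob',P[246,257].round(4),'shelf',P[90,300].round(3),'sauce',P[235,180].round(3),'spice',P[130,261].round(3),'bottle',P[115,306].round(3),'canister',P[130,220].round(3),'basket',P[160,190].round(3))
E
```

```text
top bar centre [ 0.5229 -0.0263  0.1863]
0.178 255 mean [ 0.5249 -0.021   0.1855] med z 0.1856 rect 525.2 -20.8 83.6 17.9 32.8 axis yaw -2.57
0.15 1106 mean [ 0.5249 -0.0211  0.1559] med z 0.1559 rect 525.9 -21.1 102.1 102.2 0.2 axis yaw -1.002
scene bar centre [ 0.4904 -0.047   0.1873]
0.178 180 mean [ 0.5125 -0.03    0.1853] med z 0.1861 rect 517.2 -27.2 72.2 17.8 32.6 axis yaw -2.569
0.15 771 mean [ 0.5081 -0.0333  0.1563] med z 0.1566 rect 512.9 -30.5 80.1 103.1 35.6 axis yaw -0.96
table z [ 0.3   -0.267 -0.   ] knob [ 0.4506 -0.0069  0.0379] shelf [ 0.655 -0.094  0.705] sauce [0.48  0.193 0.088] spice [ 0.757 -0.018  0.103] bottle [ 0.76  -0.13   0.236] canister [0.747 0.084 0.143] basket [0.674 0.165 0.114]
```

View pics/crop1.png

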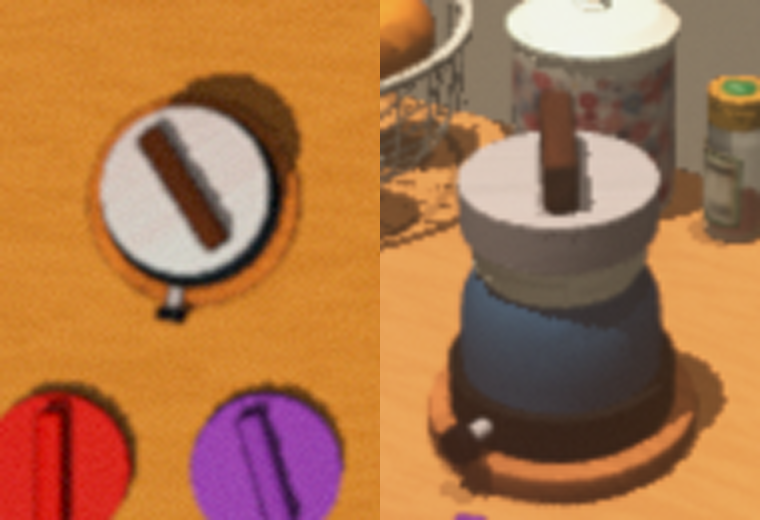

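The crop confirms it: a steel lid with a dark wooden bar on the blue jar, screw at crop (176,295), knob at (172,312). Next I'll get the jar yaw from the knob and the first move.

```bash
cat >> m.py <<'E'
from scipy.spatial.transform import Rotation as Ro
def go(x,y,z,yaw):
    o=ctrl.get_obs(); R=Ro.from_euler('xyz',o['eef_rot'])
    s=R.inv().apply(np.array([x,y,z])-o['ee_pos'])*1e3
    t=(R.inv()*Ro.from_euler('xyz',[np.pi,0,yaw])).as_rotvec()
    print('shift',s.round(1),'turn',t.round(3),'t',o['time_s'],'w',o['grip_width'],'f',o['force'].round(1),'m',o['moment'].round(2),'pos',o['ee_pos'].round(4),'rot',o['eef_rot'].round(3))
E
python3 - <<'E'
from m import *
for n in('top','scene'):
    p,d,i=load(n);P=pts(d,i)
    r=np.hypot(P[...,0]-.5255,P[...,1]+.021)
    m=(r>.08)&(r<.13)&(P[...,2]>.012)&(P[...,2]<.06)&(P[...,0]<.5)
    q=P[m]; print(n,len(q),q.mean(0).round(4),r[m].max(),'yaw',np.arctan2(-(q[:,1].mean()+.021),-(q[:,0].mean()-.5255)))
go(.525,-.021,.25,.572)
E
```

```text
top 20 [ 0.4439 -0.007   0.0397] 0.0861555375048868 yaw -0.16960457250764946
scene 74 [ 0.441  -0.0102  0.0355] 0.08795860912459746 yaw -0.1274736340301433
shift [-487.4 -353.5  -44.7] turn [-1.000e-03  1.000e-03  2.147e+00] t 0.1 w 0.09405133315334784 f [-0.1 -0.3 -0.3] m [-0.01 -0.01  0.01] pos [0.2256 0.5014 0.205 ] rot [-3.141 -0.     2.719]
```

Jar yaw is about -0.15 and lid yaw about 0.572, so the relative yaw is about 0.72, which is in the stated range. Moving above the lid.

The rows are not in the units I measure in: shifts go in shares of 100 cm and turns go in shares of 2 pi rad. I convert before sending: -380 mm / 1000 = -0.38, -360 mm / 1000 = -0.36, 1.5 rad / 6.2832 = 0.2387.

arm_command(plan=[[[0, 0, -0.04, 0, 0, 0, -1], [-0.04, -0.029, -0.045, 0, 0, 0.0223, -1], [-0.08, -0.058, -0.045, 0, 0, 0.0446, -1], [-0.12, -0.087, -0.045, 0, 0, 0.0668, -1], [-0.16, -0.116, -0.045, 0, 0, 0.0891, -1], [-0.2, -0.145, -0.045, 0, 0, 0.1114, -1], [-0.24, -0.174, -0.045, 0, 0, 0.1337, -1], [-0.28, -0.203, -0.045, 0, 0, 0.156, -1], [-0.32, -0.232, -0.045, 0, 0, 0.1783, -1], [-0.36, -0.261, -0.045, 0, 0, 0.2005, -1], [-0.38, -0.276, -0.045, 0, 0, 0.2228, -1], [-0.38, -0.276, -0.045, 0, 0, 0.2387, -1]]])

```text
time_s: 1.3
ee_pos: [0.4599, 0.0913, 0.25]
eef_rot: [-3.141, 0.001, 1.21]
force: [-0.7, 0.0, 0.1]
grip_width: 0.094
grip_force: 0.0
```

```bash
python3 -c "
from m import *
go(.5255,-.021,.25,.572)"
```

```text
shift [-8.190e+01  1.011e+02 -1.000e-01] turn [-0.     0.001  0.638] t 1.3 w 0.09403250925405422 f [-0.7  0.   0.1] m [-0.09  0.1  -0.03] pos [0.4599 0.0913 0.25  ] rot [-3.141e+00  1.000e-03  1.210e+00]
```

In the tool's units: 101 mm / 1000 = 0.101, 92 mm / 1000 = 0.092, 0.638 rad / 6.2832 = 0.1015.

arm_command(plan=[[[-0.02, 0.025, 0, 0, 0, 0.0223, -1], [-0.04, 0.05, 0, 0, 0, 0.0446, -1], [-0.06, 0.075, 0, 0, 0, 0.0668, -1], [-0.075, 0.092, 0, 0, 0, 0.0891, -1], [-0.082, 0.101, 0, 0, 0, 0.1015, -1], [-0.082, 0.101, 0, 0, 0, 0.1015, -1], [-0.082, 0.101, 0, 0, 0, 0.1015, -1]]])

```text
time_s: 2.0
ee_pos: [0.5252, -0.0176, 0.2502]
eef_rot: [-3.141, 0.0, 0.583]
force: [0.6, -0.0, 0.3]
grip_width: 0.0944
grip_force: 0.0
```

Run:
```python
from m import *
go(.5255,-.021,.163,.572)
p,d,i=grab('wrist'); cv2.imwrite('pics/w1.png',p)
C=np.linalg.inv(i['world_to_cam']); print(C.round(3).tolist(), i['fx'],i['cx'],i['cy'])
# bar top points: fisheye -> ray
v,u=np.indices(d.shape); a=(u-i['cx'])/i['fx']; b=(v-i['cy'])/i['fy']; th=np.hypot(a,b); s=np.tan(np.minimum(th,1.4))/np.maximum(th,1e-9)
X=np.stack([a*s*d,b*s*d,d,np.ones_like(d)],-1)@C.T
m=(d>0)&(th<1.3)&(abs(X[...,2]-.186)<.006)&(np.hypot(X[...,0]-.5255,X[...,1]+.021)<.05)
q=X[m]; print(len(q),cv2.minAreaRect((q[:,:2]*1e3).astype(np.float32)),np.median(q[:,2]))
```

```text
shift [-1.6  3.1 87.2] turn [-0.001  0.     0.011] t 2.0 w 0.09441004160090909 f [ 0.6 -0.   0.3] m [-0.02  0.12  0.  ] pos [ 0.5252 -0.0176  0.2502] rot [-3.141  0.     0.583]
[[0.55, -0.807, -0.216, 0.588], [-0.835, -0.532, -0.142, 0.024], [-0.0, 0.259, -0.966, 0.429], [0.0, 0.0, 0.0, 1.0]] 325.19226210127806 282.88980819975734 202.08055562203228
2288 ((524.5185546875, -21.212112426757812), (82.64323425292969, 18.587495803833008), 32.963409423828125) 0.18512409307627092
```

View pics/w1.png

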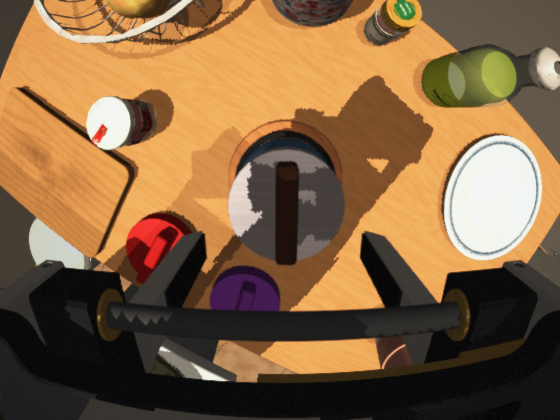

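The wrist view has the bar at (286,213), midway between the fingers. From this view its centre is (0.525,-0.021), yaw 0.573, top at 0.185, which agrees with the top camera. Descending.

In the tool's units: 86 mm / 1000 = 0.086, 80 mm / 1000 = 0.08.

arm_command(plan=[[[0, 0, 0.025, 0, 0, 0, -1], [0, 0, 0.045, 0, 0, 0, -1], [0, 0, 0.065, 0, 0, 0, -1], [0, 0, 0.08, 0, 0, 0, -1], [0, 0, 0.086, 0, 0, 0, -1], [0, 0, 0.086, 0, 0, 0, -1], [0, 0, 0.086, 0, 0, 0, -1]]])

```text
time_s: 2.75
ee_pos: [0.5257, -0.0176, 0.1653]
eef_rot: [3.141, -0.001, 0.582]
force: [1.9, -0.3, 0.7]
grip_width: 0.0938
grip_force: 0.0
```

```bash
python3 -c "
from m import *
go(.525,-.021,.163,.573)"
```

```text
shift [-2.5  2.5  2.3] turn [ 0.001 -0.001  0.009] t 2.75 w 0.09377733965124839 f [ 1.9 -0.3  0.7] m [-0.09  0.11 -0.01] pos [ 0.5257 -0.0176  0.1653] rot [ 3.141e+00 -1.000e-03  5.820e-01]
```

In the tool's units: -2.5 mm / 1000 = -0.0025, 2 mm / 1000 = 0.002, 0.009 rad / 6.2832 = 0.0014.

arm_command(plan=[[[-0.0025, 0.0025, 0.002, 0, 0, 0.0014, -1], [-0.0025, 0.0025, 0.002, 0, 0, 0.0014, -1], [-0.0025, 0.0025, 0.002, 0, 0, 0.0014, 1], [-0.0025, 0.0025, 0.002, 0, 0, 0.0014, 1], [-0.0025, 0.0025, 0.002, 0, 0, 0.0014, 1], [-0.0025, 0.0025, 0.002, 0, 0, 0.0014, 1], [-0.0025, 0.0025, 0.002, 0, 0, 0.0014, 1], [-0.0025, 0.0025, 0.002, 0, 0, 0.0014, 1], [-0.0025, 0.0025, 0.002, 0, 0, 0.0014, 1], [-0.0025, 0.0025, 0.002, 0, 0, 0.0014, 1]]], squeeze=12)

```text
time_s: 3.75
ee_pos: [0.5248, -0.0213, 0.1624]
eef_rot: [-3.142, 0.0, 0.572]
force: [0.2, -0.7, 0.0]
grip_width: 0.0334
grip_force: 0.0
```

```bash
python3 -c "
from m import *
go(.525,-.021,.163,.573)"
```

```text
shift [ 0.4 -0.1 -0.6] turn [-0.     0.    -0.001] t 3.75 w 0.03341387785115273 f [ 0.2 -0.7  0. ] m [-0.04  0.12 -0.04] pos [ 0.5248 -0.0213  0.1624] rot [-3.142  0.     0.572]
```

arm_command(plan=[[[0, 0, 0, 0, 0, 0, 1], [0, 0, 0, 0, 0, 0, 1], [0, 0, 0, 0, 0, 0, 1], [0, 0, 0, 0, 0, 0, 1], [0, 0, 0, 0, 0, 0, 1]]])

```text
time_s: 4.25
ee_pos: [0.5248, -0.0213, 0.1624]
eef_rot: [3.142, 0.0, 0.572]
force: [0.5, 0.5, -0.0]
grip_width: 0.0177
grip_force: 12.0
```

Gripped at 17.7 mm, which matches the bar. Turning back.

In the tool's units: -0.75 rad / 6.2832 = -0.1194.

arm_command(plan=[[[0, 0, 0, 0, 0, -0.0127, 1], [0, 0, 0, 0, 0, -0.0255, 1], [0, 0, 0, 0, 0, -0.0382, 1], [0, 0, 0, 0, 0, -0.0509, 1], [0, 0, 0, 0, 0, -0.0637, 1], [0, 0, 0, 0, 0, -0.0764, 1], [0, 0, 0, 0, 0, -0.0891, 1], [0, 0, 0, 0, 0, -0.1019, 1], [0, 0, 0, 0, 0, -0.1114, 1], [0, 0, 0, 0, 0, -0.1194, 1], [0, 0, 0, 0, 0, -0.1194, 1], [0, 0, 0, 0, 0, -0.1194, 1]]])

```text
time_s: 5.45
ee_pos: [0.5247, -0.0213, 0.1623]
eef_rot: [-3.141, 0.0, 1.32]
force: [0.1, 0.3, -2.1]
grip_width: 0.0179
grip_force: 12.0
```

arm_command(plan=[[[0, 0, 0, 0, 0, 0, 0.3], [0, 0, 0, 0, 0, 0, 0.3], [0, 0, 0, 0, 0, 0, 0.3], [0, 0, 0, 0, 0, 0, 0.3], [0, 0, 0, 0, 0, 0, 0.3], [0, 0, 0, 0, 0, 0, 0.3], [0, 0, 0, 0, 0, 0, 0.3]]])

```text
time_s: 6.15
ee_pos: [0.5248, -0.0213, 0.1624]
eef_rot: [-3.142, 0.0, 1.322]
force: [0.6, 0.4, -0.2]
grip_width: 0.033
grip_force: 0.0
```

```bash
cat > lidz.py <<'E'
from m import *
for n in ('top','scene'):
    p,d,i=grab(n); P=pts(d,i); r=np.hypot(P[...,0]-.525,P[...,1]+.021)
    m=(d>0)&(r<.048)&(r>.02)&(P[...,2]>.125)&(P[...,2]<.160)
    q=P[m]; h,e=np.histogram(q[:,2],bins=np.arange(.125,.162,.003)); print(n,m.sum(),h, e[h.argmax()].round(3))
    A=np.c_[q[:,:2],np.ones(len(q))]; k=abs(q[:,2]-np.median(q[:,2]))<.004
    print('med z',np.median(q[k,2]).round(4),'tilt',np.linalg.lstsq(A[k],q[k,2],rcond=None)[0][:2].round(3)) if k.sum()>20 else 0
go(.525,-.021,.152,1.32)
E
python3 lidz.py
```

```text
top 19 [ 0  0  0  0  0  5 10  4  0  0  0  0] 0.143
scene 484 [  1   0   0   0   0   0 257 137  25  25  23  16] 0.143
med z 0.1457 tilt [ 0.002 -0.004]
shift [ 0.4  0.1 10.4] turn [0.    0.    0.002] t 6.25 w 0.03287719828564097 f [0.1 0.2 0.2] m [-0.1   0.1  -0.06] pos [ 0.5248 -0.0213  0.1624] rot [3.142 0.    1.322]
```

The lid has dropped: its top is at 0.1455 and it lies level. Lowering and gripping again.

In the tool's units: 10 mm / 1000 = 0.01, 5 mm / 1000 = 0.005.

arm_command(plan=[[[0, 0, 0.005, 0, 0, 0, 0.3], [0, 0, 0.01, 0, 0, 0, 0.3], [0, 0, 0.01, 0, 0, 0, 0.3], [0, 0, 0.01, 0, 0, 0, 1], [0, 0, 0.01, 0, 0, 0, 1], [0, 0, 0.01, 0, 0, 0, 1], [0, 0, 0.01, 0, 0, 0, 1], [0, 0, 0.01, 0, 0, 0, 1], [0, 0, 0.01, 0, 0, 0, 1], [0, 0, 0.01, 0, 0, 0, 1]]], squeeze=8)

```text
time_s: 7.25
ee_pos: [0.5249, -0.0213, 0.1525]
eef_rot: [3.141, 0.0, 1.322]
force: [0.4, -0.3, 1.7]
grip_width: 0.018
grip_force: 8.0
```

In the tool's units: 2.7 mm / 1000 = 0.0027, 1.7 mm / 1000 = 0.0017, 0.8 rad / 6.2832 = 0.1273.

arm_command(plan=[[[0, 0, 0.0003, 0, 0, 0.0159, 1], [0, 0, 0.0007, 0, 0, 0.0318, 1], [0, 0, 0.001, 0, 0, 0.0477, 1], [0, 0, 0.0014, 0, 0, 0.0637, 1], [0, 0, 0.0017, 0, 0, 0.0796, 1], [0, 0, 0.002, 0, 0, 0.0955, 1], [0, 0, 0.0024, 0, 0, 0.1114, 1], [0, 0, 0.0027, 0, 0, 0.1273, 1], [0, 0, 0.0027, 0, 0, 0.1273, 1]]])

```text
time_s: 8.15
ee_pos: [0.5254, -0.0214, 0.1508]
eef_rot: [3.14, -0.002, 0.518]
force: [-0.2, -0.4, 7.3]
grip_width: 0.0221
grip_force: 7.4
```

The opening grew to 22 mm and there is 7 N upward, so the bar is skewed between the pads. I'll look.

```bash
cat > look.py <<'E'
import sys
from m import *
out=[]
p,d,i=grab('scene'); out.append(cv2.resize(p[140:290,180:320],(560,600),interpolation=cv2.INTER_CUBIC)); P=pts(d,i)
r=np.hypot(P[...,0]-.525,P[...,1]+.021)
q=P[(d>0)&(r<.05)&(P[...,2]>.13)&(P[...,2]<.152)]
h,e=np.histogram(q[:,2],bins=np.arange(.130,.152,.001)); print(h)
z0=e[h.argmax()]+.0005; q=q[abs(q[:,2]-z0)<.004]
print(len(q),'fit',np.linalg.lstsq(np.c_[q[:,:2]-[.525,-.021],np.ones(len(q))],q[:,2],rcond=None)[0].round(4))
cv2.imwrite(f'pics/{sys.argv[1]}.png',out[0])
o=ctrl.get_obs();print({k:np.round(o[k],3) for k in('time_s','ee_pos','eef_rot','force','moment','grip_width','qpos')})
E
python3 look.py s2
```

```text
[  0   1   1   0   2   0   0   0   0   2   1   3  11 149 282 128  13   2
   5   8   5]
592 fit [-0.0003 -0.0006  0.1445]
{'time_s': np.float64(8.2), 'ee_pos': array([ 0.525, -0.021,  0.151]), 'eef_rot': array([ 3.14e+00, -2.00e-03,  5.21e-01]), 'force': array([-0.158, -0.372,  7.47 ]), 'moment': array([-0.123,  0.119,  0.08 ]), 'grip_width': np.float64(0.022), 'qpos': array([-0.11 ,  0.297,  1.657, -0.   ,  1.185,  0.94 ])}
```

View pics/s2.png

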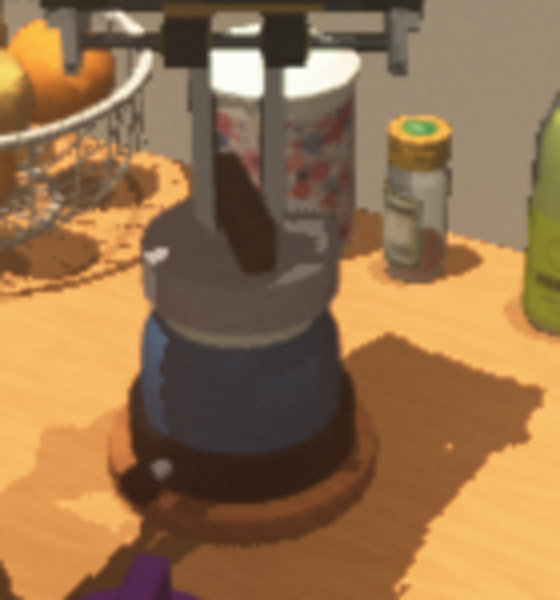

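The lid is level at 0.1445, but its bar lags the pads by about 0.3 rad because the 8 N grip is too weak for the torque. I'll ease the height and grip harder, which should align it.

In the tool's units: -1 mm / 1000 = -0.001, -0.5 mm / 1000 = -0.0005.

arm_command(plan=[[[0, 0, -0.0005, 0, 0, 0, 1], [0, 0, -0.001, 0, 0, 0, 1], [0, 0, -0.001, 0, 0, 0, 1], [0, 0, -0.001, 0, 0, 0, 1], [0, 0, -0.001, 0, 0, 0, 1], [0, 0, -0.001, 0, 0, 0, 1]]], squeeze=30)

```text
time_s: 8.8
ee_pos: [0.5247, -0.0213, 0.1506]
eef_rot: [-3.141, 0.0, 0.522]
force: [0.8, -0.6, -2.6]
grip_width: 0.0178
grip_force: 30.0
```

```bash
python3 look.py s3
```

```text
[  0   0   0   0   0   0   0   0   0   0   0   0  31 191 281  95  15   5
   5   3   2]
619 fit [ 0.0038 -0.0015  0.1443]
{'time_s': np.float64(8.85), 'ee_pos': array([ 0.525, -0.021,  0.151]), 'eef_rot': array([-3.142,  0.   ,  0.522]), 'force': array([ 0.394,  0.17 , -1.27 ]), 'moment': array([-0.027,  0.171,  0.009]), 'grip_width': np.float64(0.018), 'qpos': array([-0.11 ,  0.297,  1.657, -0.   ,  1.187,  0.939])}
```

Aligned now (17.8 mm). I'll release briefly so the lid settles under its own weight, and check its height.

arm_command(plan=[[[0, 0, 0, 0, 0, 0, 0.3], [0, 0, 0, 0, 0, 0, 0.3], [0, 0, 0, 0, 0, 0, 0.3], [0, 0, 0, 0, 0, 0, 0.3], [0, 0, 0, 0, 0, 0, 0.3], [0, 0, 0, 0, 0, 0, 0.3]]])

```text
time_s: 9.45
ee_pos: [0.5248, -0.0213, 0.1508]
eef_rot: [3.142, -0.0, 0.522]
force: [0.6, 0.2, -0.2]
grip_width: 0.0332
grip_force: 0.0
```

```bash
python3 look.py s4
```

```text
[  0   0   0   0   0   0   0   0   0   0   0  15 142 311 142  19   3   2
   6   2   3]
633 fit [-0.0006  0.0013  0.1435]
{'time_s': np.float64(9.5), 'ee_pos': array([ 0.525, -0.021,  0.151]), 'eef_rot': array([-3.142, -0.   ,  0.522]), 'force': array([ 0.406, -0.498,  0.674]), 'moment': array([-0.016,  0.094,  0.001]), 'grip_width': np.float64(0.033), 'qpos': array([-0.11 ,  0.297,  1.657,  0.   ,  1.187,  0.939])}
```

It settled to 0.1435, as expected partway down. Regripping firmly and turning on.

In the tool's units: 1.5 mm / 1000 = 0.0015.

arm_command(plan=[[[0, 0, 0.0015, 0, 0, 0, 0.3], [0, 0, 0.0015, 0, 0, 0, 1], [0, 0, 0.0015, 0, 0, 0, 1], [0, 0, 0.0015, 0, 0, 0, 1], [0, 0, 0.0015, 0, 0, 0, 1], [0, 0, 0.0015, 0, 0, 0, 1], [0, 0, 0.0015, 0, 0, 0, 1], [0, 0, 0.0015, 0, 0, 0, 1]]], squeeze=30)

```text
time_s: 10.3
ee_pos: [0.5248, -0.0213, 0.1492]
eef_rot: [-3.142, 0.0, 0.522]
force: [-0.0, 0.8, -1.0]
grip_width: 0.0179
grip_force: 30.0
```

In the tool's units: 2.1 mm / 1000 = 0.0021, 1.9 mm / 1000 = 0.0019, 0.54 rad / 6.2832 = 0.0859.

arm_command(plan=[[[0, 0, 0.0003, 0, 0, 0.0111, 1], [0, 0, 0.0006, 0, 0, 0.0223, 1], [0, 0, 0.0009, 0, 0, 0.0334, 1], [0, 0, 0.0012, 0, 0, 0.0446, 1], [0, 0, 0.0015, 0, 0, 0.0557, 1], [0, 0, 0.0017, 0, 0, 0.0668, 1], [0, 0, 0.0019, 0, 0, 0.078, 1], [0, 0, 0.0021, 0, 0, 0.0859, 1], [0, 0, 0.0021, 0, 0, 0.0859, 1]]])

```text
time_s: 11.2
ee_pos: [0.5247, -0.0213, 0.147]
eef_rot: [-3.142, 0.0, -0.019]
force: [-0.2, -0.2, -1.5]
grip_width: 0.0178
grip_force: 30.0
```

```bash
python3 look.py s5
```

```text
[  0   0   0   0   0   0   0   0   2  25 140 276  90  13   9   5   9   9
   8   8   7]
556 fit [-0.0005  0.      0.1414]
{'time_s': np.float64(11.25), 'ee_pos': array([ 0.525, -0.021,  0.147]), 'eef_rot': array([-3.142,  0.   , -0.017]), 'force': array([ 0.983,  0.708, -2.071]), 'moment': array([-0.016,  0.115, -0.019]), 'grip_width': np.float64(0.018), 'qpos': array([-0.11 ,  0.301,  1.661,  0.   ,  1.179,  1.478])}
```

Following well. Creeping to the stop, expected at about yaw -0.15.

In the tool's units: 0.7 mm / 1000 = 0.0007, 0.6 mm / 1000 = 0.0006, 0.14 rad / 6.2832 = 0.0223.

arm_command(plan=[[[0, 0, 0.0002, 0, 0, 0.0048, 1], [0, 0, 0.0003, 0, 0, 0.0095, 1], [0, 0, 0.0005, 0, 0, 0.0143, 1], [0, 0, 0.0006, 0, 0, 0.0191, 1], [0, 0, 0.0007, 0, 0, 0.0223, 1], [0, 0, 0.0007, 0, 0, 0.0223, 1]]])

```text
time_s: 11.85
ee_pos: [0.525, -0.0215, 0.1466]
eef_rot: [3.141, -0.001, -0.158]
force: [2.0, -1.3, -2.0]
grip_width: 0.0179
grip_force: 30.0
```

```bash
python3 look.py s6
```

```text
[  0   0   0   0   1   0   0   1   3  51 238 199  32   9  10   9   8   8
  11  10  10]
538 fit [0.0021 0.0029 0.141 ]
{'time_s': np.float64(11.9), 'ee_pos': array([ 0.525, -0.021,  0.147]), 'eef_rot': array([ 3.141e+00, -1.000e-03, -1.570e-01]), 'force': array([ 1.1  , -1.526, -1.109]), 'moment': array([-0.284, -0.161,  0.03 ]), 'grip_width': np.float64(0.018), 'qpos': array([-0.11 ,  0.302,  1.661, -0.   ,  1.178,  1.618])}
```

In the tool's units: 0.4 mm / 1000 = 0.0004, 0.3 mm / 1000 = 0.0003, 0.06 rad / 6.2832 = 0.0095.

arm_command(plan=[[[0, 0, 0.0002, 0, 0, 0.0032, 1], [0, 0, 0.0003, 0, 0, 0.0064, 1], [0, 0, 0.0004, 0, 0, 0.0095, 1], [0, 0, 0.0004, 0, 0, 0.0095, 1], [0, 0, 0.0004, 0, 0, 0.0095, 1]]])

```text
time_s: 12.4
ee_pos: [0.5252, -0.0218, 0.1465]
eef_rot: [3.141, -0.002, -0.218]
force: [2.2, -4.2, 2.1]
grip_width: 0.0181
grip_force: 30.9
```

```bash
python3 look.py s7
```

```text
[  0   0   0   0   0   0   0   0   2  64 226 183  42   7  12   9   6  15
  11   9   7]
530 fit [0.0054 0.0007 0.141 ]
{'time_s': np.float64(12.45), 'ee_pos': array([ 0.525, -0.022,  0.147]), 'eef_rot': array([ 3.141e+00, -2.000e-03, -2.180e-01]), 'force': array([ 2.854, -4.498,  2.112]), 'moment': array([-0.876, -0.321,  0.823]), 'grip_width': np.float64(0.018), 'qpos': array([-1.110e-01,  3.020e-01,  1.661e+00, -1.000e-03,  1.177e+00,
        1.678e+00])}
```

The moment jumped to 0.8 N m and there is side force, so this is the stop. Releasing, retreating straight up and checking.

In the tool's units: -110 mm / 1000 = -0.11, -80 mm / 1000 = -0.08, -0.02 rad / 6.2832 = -0.0032.

arm_command(plan=[[[0, 0, 0, 0, 0, -0.0032, 1], [0, 0, 0, 0, 0, -0.0032, -0.2], [0, 0, 0, 0, 0, -0.0032, -0.2], [0, 0, 0, 0, 0, -0.0032, -0.2], [0, 0, 0, 0, 0, -0.0032, -0.2], [0, 0, 0, 0, 0, -0.0032, -0.2], [0, 0, 0, 0, 0, -0.0032, -0.2], [0, 0, -0.02, 0, 0, -0.0032, -0.2], [0, 0, -0.05, 0, 0, -0.0032, -0.2], [0, 0, -0.08, 0, 0, -0.0032, -0.2], [0, 0, -0.11, 0, 0, -0.0032, -0.2], [0, 0, -0.11, 0, 0, -0.0032, -0.2]]])

```text
time_s: 13.65
ee_pos: [0.5259, -0.0214, 0.26]
eef_rot: [-3.141, -0.006, -0.198]
force: [0.4, 0.5, 0.2]
grip_width: 0.0564
grip_force: 0.0
```

In the tool's units: -150 mm / 1000 = -0.15, -120 mm / 1000 = -0.12.

arm_command(plan=[[[-0.04, 0, 0, 0, 0, 0, -0.2], [-0.08, 0, 0, 0, 0, 0, -0.2], [-0.12, 0, 0, 0, 0, 0, -0.2], [-0.15, 0, 0, 0, 0, 0, -0.2], [-0.15, 0, 0, 0, 0, 0, -0.2]]])

```text
time_s: 14.15
ee_pos: [0.3756, 0.0087, 0.2559]
eef_rot: [-3.141, -0.001, -0.198]
force: [0.8, -0.5, 0.1]
grip_width: 0.0565
grip_force: 0.0
```

```bash
python3 look.py s8
python3 - <<'E'
from m import *
p,d,i=grab('scene');P=pts(d,i); p2,d2,i2=load('scene'); P2=pts(d2,i2)
for n,A,lo,hi,lo2 in(('bar now',P,.160,.176,0),('start',P2,.176,.192,0)):
    q=A[(np.hypot(A[...,0]-.525,A[...,1]+.021)<.05)&(A[...,2]>lo)&(A[...,2]<hi)]
    print(n,len(q),q.mean(0).round(4)) 
    q=q[q[:,2]>np.quantile(q[:,2],.9)-.004]; print(cv2.minAreaRect((q[:,:2]*1e3).astype(np.float32)),np.median(q[:,2]))
df=(abs(p.astype(int)-p2).sum(2)>60)
print('changed: sauce',df[200:245,133:165].mean().round(3),'spice',df[168:210,275:297].mean().round(3),'mug',df[275:342,325:392].mean().round(3))
p,d,i=grab('top');P=pts(d,i); r=np.hypot(P[...,0]-.525,P[...,1]+.021)
for lo,hi in((.162,.178),(.134,.148)):
    q=P[(r<.056)&(P[...,2]>lo)&(P[...,2]<hi)]; print(len(q), cv2.minAreaRect((q[:,:2]*1e3).astype(np.float32)) if len(q)>5 else '',np.median(q[:,2]))
E
```

```text
[  0   1   0   0   0   1   1   0   9  64 245 179  26  12   8  14  14  14
  16  11   9]
537 fit [-0.001   0.0002  0.1408]
{'time_s': np.float64(14.2), 'ee_pos': array([0.377, 0.008, 0.256]), 'eef_rot': array([-3.141e+00, -1.000e-03, -1.980e-01]), 'force': array([-0.662, -0.068,  0.57 ]), 'moment': array([-0.029,  0.194,  0.032]), 'grip_width': np.float64(0.056), 'qpos': array([-0.075, -0.141,  1.878,  0.   ,  1.403,  1.694])}
bar now 287 [ 0.5179 -0.0255  0.1678]
((523.4465942382812, -23.346126556396484), (18.847137451171875, 82.49202728271484), 80.14295959472656) 0.17022567917124934
start 203 [ 0.5144 -0.0287  0.1851]
((521.4749145507812, -24.356645584106445), (79.4005126953125, 17.414928436279297), 32.66500473022461) 0.18638088485934645
changed: sauce 0.0 spice 0.0 mug 0.0
252 ((525.03271484375, -20.68846321105957), (18.14789390563965, 83.01277923583984), 80.28368377685547) 0.16961572192788543
1058 ((525.4158935546875, -20.51397705078125), (102.1508560180664, 101.72772216796875), 45.89503479003906) 0.14010041651439997
```

View pics/s8.png

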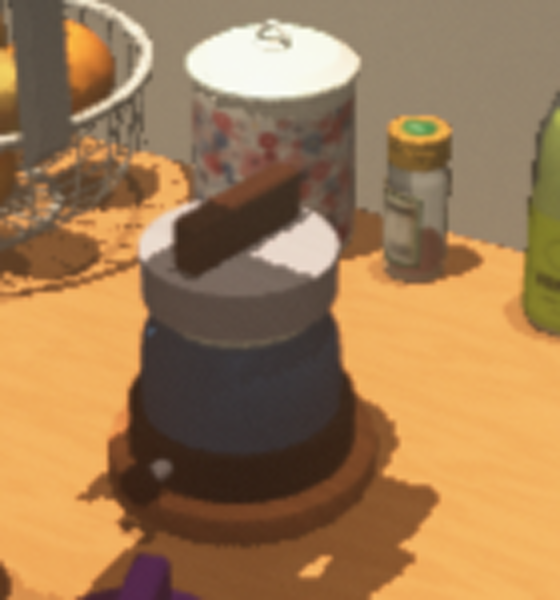

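The picture shows the lid level on the jar, its bar (240,215) in line with the clamp screw (160,468). Bar yaw is -0.17, and the knob reading in the same top view gives the same angle. The top has gone down 16 mm to 0.140, the lid is centred, and the other objects have not moved.

```bash
python3 -c "
from station import ctrl
print(ctrl.hand_in())"
```

```text
the job is handed in; nothing more can be done
None
```

The lid was turned back until it dropped into the thread, then screwed clockwise to its stop. It measures fully home, level and centred, the mug, sauce jar and spice jar have not moved, and the job is handed in (no verdict was returned).

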